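# Stand the fallen beacon up, then switch the bench isolator on

## Task

The signal beacon has toppled into the sweep of the power isolator's long lever. First stand the beacon upright in the middle of the round rubber mat and let go of it; then throw the isolator's lever from off fully over to its on stop. Leave the beacon standing there, do not turn the knob on the other box, and do not shift or knock over anything else on the bench.

Things in the scene. Friction and masses are not known exactly. Their poses are not given: they have to be found in the camera images.
- isolator: Power isolator: grey box 120 x 120 x 36 high fixed to the bench, with a black disc (72 diameter, top at 42) and on it a long black lever. Origin: centre of the box's underside, also the vertical turning axis of the lever; z up, x axis points out of its rear (away from the robot at yaw 0, yaw varies), y to the left of that.
- handle (a joint): Lever turn about the isolator's vertical axis, rad: 0 = off stop, 1.571 = on stop; grows clockwise seen from above. At q the lever points, in the isolator's frame, along (-cos t, -sin t), t = 0.785 - q: off = front right, on = front left. An over-centre spring resists with about 0.4 N m until 0.785, then snaps it on to the stop by itself. A push from the side is enough.
- handle_tip (a point): Outer end of the lever, mid height (55 above the bench), 115 from the turning axis. The blade is 16 wide and 22 high (44 to 66 above the bench), with a hub 44 in diameter and 24 high.
- beacon: Beacon: square black base 56 x 56 x 14, aluminium post 28 diameter from 14 to 78, amber lens 44 diameter from 78 to 110 (its top). 0.25 kg, heavy base. Origin: centre of the base's underside; z axis along the post to the lens. Starts toppled on one base edge and the lens rim, base in the lever's sweep, lens roughly to the isolator's left (+y), own x axis up.
- mat: Round black rubber mat, 110 diameter, 3 thick, fixed flat on the bench between the two boxes, nearer the robot. Origin: centre of its underside.
- selector: The other grey box, 120 x 120 x 36 high with a round black knob (56 diameter, top of its bar grip at 70 above the bench); not to be operated. Origin: centre of its underside. The two boxes may be either way round, left or right.
- selector_mark (a point): Point on the end of the selector knob's bar grip, 26 from the knob's axis; moves if the knob is turned.
- oiler: Bystander: grey plastic bottle with white cap, 48 diameter, 100 tall, standing just behind one corner of the isolator box. Origin: centre of its underside.
- black_flange: Bystander: black ring lying flat, 96 outside diameter, 28 high, on the bench in front of the selector box. Origin: centre of its underside.
- red_flange: Bystander: red ring lying flat, 96 outside diameter, 28 high, towards the back. Origin: centre of its underside.
- jar: Bystander: small jar, 48 diameter, 60 tall, standing between the two boxes behind the mat. Origin: centre of its underside.
- mug: Bystander: white mug, 76 diameter, 85 tall, to the robot's right. Origin: centre of its underside.
- tray: Bystander: blue open tray 140 x 200 x 50 high, to the robot's left. Origin: centre of its underside.
- wrench: Bystander: steel wrench lying at the back. Origin: centre of its underside (for the wrench: underside below its middle).
There are look-alikes about, which are no part of the job. Leave any yellow look-alike of the beacon alone.

How it is judged:
On the way, in this order (a step that is already met when the one before it is completed fails the run):
1. the beacon stands upright in the middle of the mat, released (angle between beacon's own z axis and vertical below 0.1 rad and horizontal distance between beacon and mat below 0.02 m and height (world z) of beacon below 0.008 m and linear speed of beacon below 0.02 m/s and contact force between the fingers and beacon below 0.1 N), for 0.2 s.
2. the isolator's lever is at its on stop (value of joint handle above 1.45 rad), for 0.2 s.
At the end, for the whole second after the job is handed in: The beacon stands upright (within 0.1 rad), at rest, its middle within 20 mm of the middle of the mat, base down on it; the isolator's lever is at on (joint above 1.45 rad) (angle between beacon's own z axis and vertical below 0.1 rad and horizontal distance between beacon and mat below 0.02 m and height (world z) of beacon below 0.008 m and linear speed of beacon below 0.02 m/s and value of joint handle above 1.45 rad); the robot touches nothing.
It fails at once if the knob on the other box is turned (its mark moves more than 6 mm) (distance of selector_mark from where it was at the start of the episode above 0.006 m).
It fails at once if a bystander (bottle, rings, jar, mug, tray or wrench) is shifted more than 30 mm or tipped over (distance of any of oiler, black_flange, red_flange, jar, mug, tray, wrench from where it was at the start of the episode above 0.03 m or angle between any of oiler, black_flange, red_flange, jar, mug, tray, wrench's own z axis and vertical above 0.4 rad).
It also fails if it takes over 58 s, if anything falls off the work surface, if the arm or the gripper's body presses on something with over 40 N, if the wrist force passes 120 N, or if a joint passes its speed limit or range.

## Robot

A 7-joint arm with a two-finger parallel gripper is mounted at the origin on the work surface. World frame = base frame: x ahead of the robot, y to its left, z up, the work surface at z = 0. Lengths are in m, angles in rad, forces in N, time in s.
With the tool pointing down it reaches from about 0.35 to 0.9 m from the base axis. Payload 8.1 kg.
Tool frame: the origin (TCP) lies at the very end of the fingers, on their centre line; the grasp point (between the pads) lies 19 mm behind it; z points along the fingers, y is the line along which they close (so a half turn about z gives the same grasp; the last joint's range is limited). The gripper opens to 92 mm and grips with 3 to 60 N. Pads are 19 mm wide; open, the fingers measure 130 mm over their backs; the gripper's body (75 mm by 190 mm) begins 47 mm behind the grasp point.
Start: joints at [-1.387, 0.434, 0.025, 1.573, -0.012, 1.134, -0.075], TCP at [0.177, 0.599, 0.227] pointing down, gripper open.
Joint ranges: [-2.62, 2.62], [-0.44, 2.09], [-1.27, 1.32], [0.08, 2.57], [-1.32, 4.46], [0.12, 2], [-2.74, 2.74]. Speed limits (rad/s): [2.22, 2.22, 3.01, 3.01, 3.14, 3.14, 3.14].

## Interface

Orientations are given as a rotation vector (axis times angle).
In Python, from cell import arm gives the robot as it stands.
- The arm moves only by the tool carry_out, never from a script. Its argument "commands" is a list of rows, each a list of 7 numbers: the opening, from 0 (shut) to 1 (fully open), then the shift along the tool's x, y, z each as a share of 0.025 m, from -1 to 1, then the turn, a rotation vector about the tool's x, y, z each as a share of 0.1 rad, from -1 to 1. A call has 1 to 8 rows; each row shifts and turns the commanded pose from where the row before left it, along the tool's axes as they then stand; what a row does not reach is not made up. A row lasts 1/10 s, in which the tool goes at most 50 mm and 8.59 degrees, less where a joint would pass 70% of its speed; a pose out of reach is approached as far as the arm can. A call with a number of a shift or a turn outside -1 to 1 is refused whole. A call with a gripper value outside its range is refused whole. The fingers move at their own pace and stop on an object; "squeeze" is the grip in N (left out, the last holds). Time passes only in rows, so rows that do not move let the fingers close. It gives the time, the measured TCP pose, the force, the opening and the grip force at its end, in the units of the state.
- arm.observe(): the state, without advancing time (a new reading comes with each control period).
- arm.get_image(name): name is "side" or "top"; returns a dict with "pixels" (480x640x3 uint8, red, green, blue), "range_z" (480x640 float32, m along the optical axis (not along the pixel's ray), 0 where there is no reading), "mtx" (3x3 intrinsics, pixels), "k1" (the pictures are not rectified: a ray, as slopes to the right and down, at radius r is drawn at 1 + k1 r^2 times it, then the intrinsics apply), "R" (3x3) and "t" (3): a world point X has camera coordinates R X + t. Camera axes: x right, y down, z forward; pixel columns grow to the right and rows downward; lengths in m; the calibration is good to about 2 mm. A picture is of the moment at which its call begins.
- arm.sign_off(): hands the job in; it is judged then, once.
The state is a dict: "clock": time; "joints": joint angles; "dq": joint speeds; "joint_efforts": joint torques, N m; "position": TCP position; "ee_rot": TCP orientation; "force": force on the tool from outside, world axes, zero at the start; "ft_torque": the same for the moment, N m; "width": opening from 0.0 (shut) to 1.0 (fully open); "gripper_force": force on a finger pad.
Only numpy, scipy, OpenCV 4.12 (cv2) and the standard library are available. Lean on these libraries where they do the work, as an engineer would, in place of code of your own. Each camera call takes 0.05 s, during which the arm holds its last target. There are 200 camera calls.

## Working session

There is one attempt and no reset: what is moved stays moved. The work goes in short steps, Python scripts to look and compute and a tool call to move; the robot and the scene stay as the last step left them, time stands still between calls to the robot, and variables do not carry over. Pictures are saved under pics/ and viewed, at most 10 in all, crops included, and the job is handed in when it is done.

Besides the shell and the picture viewer there is one more tool, called after "Emit:" as name(argument=value, ...), one argument or row to a line, values as JSON. carry_out: Moves the arm, as the interface text tells. Shift numbers are shares of 0.025 m and turn numbers shares of 0.1 rad, none past 1 either way. Its arguments: {"type":"object","properties":{"commands":{"type":"array"},"squeeze":{"type":"number"}},"required":["commands"]}

```bash
ls; mkdir -p pics; cat > h.py <<'E'
import numpy as np,cv2,pickle
from cell import arm
def snap(n,f):
    d=arm.get_image(n); cv2.imwrite(f'pics/{f}.png',d['pixels'][:,:,::-1]); pickle.dump(d,open(f'pics/{f}.pkl','wb')); return d
def load(f): return pickle.load(open(f'pics/{f}.pkl','rb'))
def cloud(d):
    v,u=np.mgrid[0:480,0:640]
    p=cv2.undistortPoints(np.stack([u,v],-1).reshape(-1,1,2).astype(float),d['mtx'],np.array([d['k1'],0,0,0,0.])).reshape(480,640,2)
    z=d['range_z'][...,None].astype(float)
    c=np.concatenate([p*z,z],-1)
    return (c-np.ravel(d['t']))@d['R']
E
python3 - <<'E'
from h import *
snap('top','t0');snap('side','s0')
o=arm.observe();print(o['clock'],o['position'],o['ee_rot'],o['width'])
for f in('t0','s0'):
    d=load(f);print(d['R'],d['t'],d['k1'],d['mtx'][0,0])
E
```

```text
pics
0.1 [0.17674324 0.59901539 0.2260551 ] [-4.49077612e-01 -3.10928005e+00  2.18419142e-03] 0.9993105517601585
[[-0.07392924 -0.99725268  0.00464281]
 [-0.96730856  0.07057537 -0.24358421]
 [ 0.24258734 -0.02249903 -0.96986864]] [0.02643113 0.59471461 1.22252019] -0.0745816222590082 487.03013591288226
[[ 0.93493085 -0.35458013  0.01331296]
 [-0.22313106 -0.61667993 -0.75492939]
 [ 0.2758928   0.70283625 -0.65567093]] [-0.52073555  0.18719067  1.38573294] 0.033756865514916676 530.0811018970368
```

View pics/t0.png

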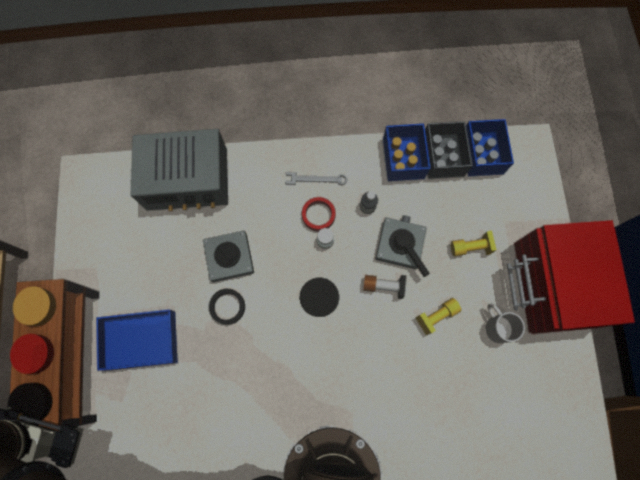

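View pics/s0.png

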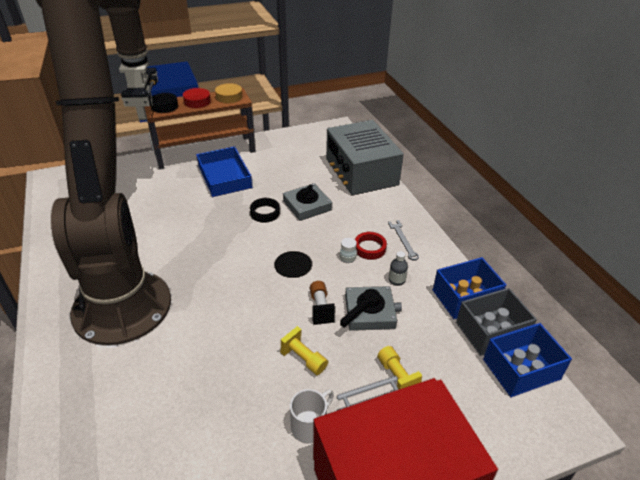

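The top view shows the mat at (319,297), the beacon with its lens at (369,283) and base at (402,286), and the isolator hub at (401,240) with the lever tip at (425,273). The jar is at (325,238), and there are yellow look-alikes at (438,315) and (473,244).

```bash
python3 - <<'E'
from h import *
d=load('t0');P=cloud(d);s=load('s0');Q=cloud(s)
a=cv2.resize(d['pixels'][205:325,290:450],(800,600),interpolation=cv2.INTER_CUBIC)
cv2.imwrite('pics/c0.png',a[:,:,::-1])
for n,(u,v) in dict(mat=(319,297),lens=(369,283),post=(385,284),base=(402,286),hub=(401,240),tip=(425,273),jar=(325,236),oil=(369,197),y1=(438,315),bench=(350,330)).items(): print(n,P[v,u].round(4))
def fit(mask,n,C):
    X=C[mask];print(n,len(X),'mean',X.mean(0).round(4),'min',X.min(0).round(4),'max',X.max(0).round(4));return X
hsv=cv2.cvtColor(d['pixels'],cv2.COLOR_RGB2HSV)
v,u=np.mgrid[0:480,0:640]
g=d['pixels'].max(2)
m=(abs(u-319)<24)&(abs(v-297)<24)&(g<60); X=fit(m,'mat',P)
print('mat circ',cv2.minEnclosingCircle(X[:,:2].astype(np.float32)))
for C,n in((P,'top'),(Q,'side')):
    near=(C[...,0]>.38)&(C[...,0]<.56)&(C[...,1]>-.21)&(C[...,1]<-.03)&(C[...,2]>.008)
    X=C[near]; print(n,len(X))
    # beacon region
m=(u>358)&(u<412)&(v>270)&(v<302)&(P[...,2]>.012)
X=fit(m,'beacon',P)
np.set_printoptions(linewidth=200)
print((P[268:304:2,358:414:3,2]*1000).round().astype(int))
# box top
m=(u>370)&(u<430)&(v>210)&(v<272)&(abs(P[...,2]-.036)<.003)
r=cv2.minAreaRect(P[m][:,:2].astype(np.float32));print('box',r)
m=(u>385)&(u<440)&(v>220)&(v<285)&(P[...,2]>.058)&(P[...,2]<.08); X=fit(m,'lever',P)
E
```

```text
mat [ 0.466  -0.0016  0.0016]
lens [ 0.4878 -0.1373  0.0438]
post [ 0.4835 -0.1814  0.0336]
base [ 0.4719 -0.2234  0.0518]
hub [ 0.5946 -0.2324  0.0648]
tip [ 0.4993 -0.2851  0.0687]
jar [ 0.6215 -0.0292  0.0611]
oil [ 0.7105 -0.1537  0.0994]
y1 [ 0.3886 -0.3116  0.0444]
bench [ 0.3703 -0.0786  0.0023]
mat 1132 mean [ 0.466  -0.0014  0.0053] min [ 0.2807 -0.0523 -0.0085] max [0.519  0.0506 1.3304]
mat circ ((0.39973899722099304, 0.0004201396368443966), 0.11973162740468979)
top 491
side 392
beacon 589 mean [ 0.4794 -0.1794  0.051 ] min [ 0.2807 -0.2373  0.0159] max [0.5129 0.0119 1.3304]
[[   3   -4   -4   -3   -2   -4   -1   -4   -1   -4    6   -1   -1    3   -5   -1    0    1    6]
 [  -1   -1   -3   -3   -1   -1   -7   -5    0   -1   -1    1   -6   -4   -1   -3   -2   -1    1]
 [  -2    3    2    2    2   -3    1   -3    2   -6    1   -2   -2   -4   -2   -4   -7   -5    2]
 [  -1    0    3   -3   -2    3   -4   -2    7    4    2   -6   -5    0   -1   -2   -6   -2   -6]
 [  -2    1   -2   39   37   34   35    1   -4   -3   -3    1   -3   -2    0   56   51    2   -4]
 [   2    2    0
[... 769 characters left out ...]
[  -3    0   -1    0    1    2    1    5    1    3   -2   -2   -3   -1   53   53   -4   -3    3]
 [  -1    1   -1   -1   -4    0   -3    0   -2   -1   -2   -2   -7   -3   36   44   -7   -1    5]
 [  -1   -6    0   -2   -5   -3   -3   -1    4   -2   -2    2   -1   -1    2   -3   -5    4   -3]
 [  -7   -4   -1    3   -1    0   -2    3   -1    2   -1   -1   -4   -3    5    0   -6   -1   -4]
 [  -3    4    4   -4   -1   -4   -4    1   -2   -1    1    0   -1   -1    1    2    0    0   -2]]
box ((0.6049022674560547, -0.2415650188922882), (0.11941859871149063, 0.13612054288387299), 72.8274917602539)
lever 410 mean [ 0.5675 -0.2544  0.0655] min [ 0.4869 -0.2945  0.0582] max [ 0.62   -0.2182  0.0736]
```

View pics/c0.png

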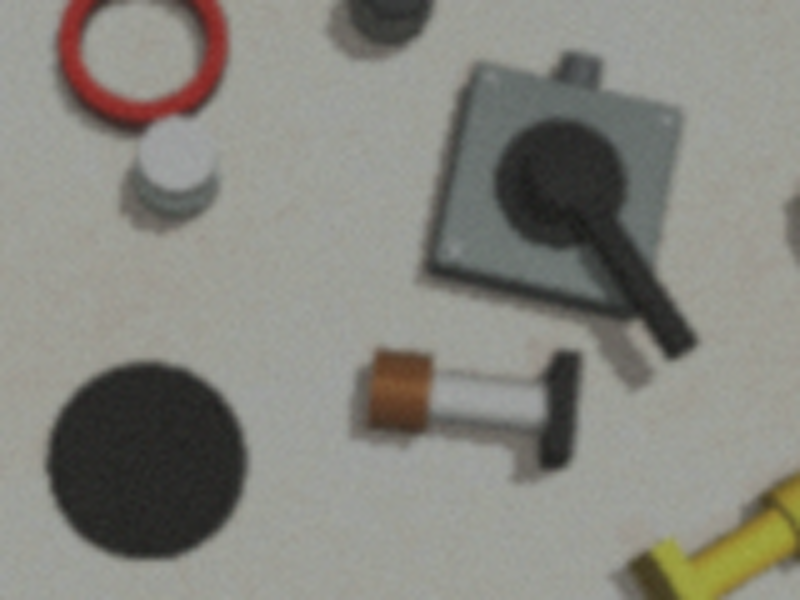

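Crop: mat centre (146,460), lens from (370,390) to (432,392), base's right face x≈577 around y 410, disc centre (561,183), lever end (680,347). Next I'll turn these into positions by intersecting rays with planes.

```bash
cat >> h.py <<'E'
from scipy.spatial.transform import Rotation as Ro
def ray(d,u,v,z):
    p=cv2.undistortPoints(np.array([[[u,v]]],float),d['mtx'],np.array([d['k1'],0,0,0,0.])).ravel()
    R,t=d['R'],np.ravel(d['t']); c=-R.T@t; r=R.T@np.array([*p,1]); return c+r*(z-c[2])/r[2]
def tgt(zdir,ydir):
    z=np.array(zdir,float);z/=np.linalg.norm(z);y=np.array(ydir,float);y-=z*(y@z);y/=np.linalg.norm(y)
    return np.stack([np.cross(y,z),y,z],1)
def plan(pos,Rt,N=None):
    "rows with constant shift/turn that lead from the measured pose to pos,Rt"
    from scipy.optimize import least_squares
    o=arm.observe();p0=np.array(o['position']);R0=Ro.from_rotvec(o['ee_rot']);Rt=Ro.from_matrix(Rt)
    w=(R0.inv()*Rt).as_rotvec()
    dp=np.array(pos)-p0
    if N is None: N=int(np.ceil(max(np.linalg.norm(dp)/.025,abs(w).max()/.1,1)))
    st=Ro.from_rotvec(w/N)
    A=np.zeros((3,3));R=R0
    for i in range(N): A+=R.as_matrix();R=R*st
    s=np.linalg.solve(A,dp)/.025
    print('clock',o['clock'],'pos',p0.round(4),'N',N,'shift',s.round(3),'turn',(w/N/.1).round(3),'total shift0',(R0.as_matrix().T@dp/.025).round(2))
E
python3 - <<'E'
from h import *
d=load('t0');s=load('s0')
c=lambda x,y:(290+x/5-.4,205+y/5-.4)
f=lambda n,x,y,z:print(n,ray(d,*c(x,y),z).round(4))
f('mat',146,460,.003);f('lens L',372,390,.022);f('lens mid',402,391,.024);f('post L',440,397,.026);f('post R',545,403,.03);f('base top mid',563,410,.055)
f('disc',561,183,.042);f('tip',680,347,.066)
f('box FL',437,268,.036);f('box FR',628,312,.036);f('box RL',480,65,.036);f('box RR',683,107,.036)
P=cloud(d);Q=cloud(s)
# post/lens centreline from clouds
for C,n in((P,'top'),(Q,'side')):
    X=C[(C[...,0]>.44)&(C[...,0]<.53)&(C[...,1]>-.25)&(C[...,1]<-.1)&(C[...,2]>.012)&(C[...,2]<.075)]
    for lo in np.arange(-.25,-.1,.01):
        Y=X[(X[:,1]>=lo)&(X[:,1]<lo+.01)]
        if len(Y)>5: print(n,lo.round(3),len(Y),np.percentile(Y[:,0],[5,50,95]).round(4),np.percentile(Y[:,2],95).round(4))
m=(s['pixels'].max(2)<60)&(abs(Q[...,2])<.02)&(np.hypot(Q[...,0]-.466,Q[...,1])<.075);print('mat side',Q[m].mean(0))
E
```

```text
mat [ 0.4669 -0.0012  0.003 ]
lens L [ 0.4934 -0.1264  0.022 ]
lens mid [ 0.4913 -0.1424  0.024 ]
post L [ 0.4862 -0.1624  0.026 ]
post R [ 0.478  -0.2184  0.03  ]
base top mid [ 0.4698 -0.2231  0.055 ]
disc [ 0.5967 -0.2387  0.042 ]
tip [ 0.4969 -0.287   0.066 ]
box FL [ 0.5555 -0.1667  0.036 ]
box FR [ 0.5234 -0.2681  0.036 ]
box RL [ 0.6689 -0.2024  0.036 ]
box RR [ 0.6366 -0.3129  0.036 ]
top -0.24 23 [0.4684 0.4902 0.5005] 0.058
top -0.23 89 [0.4465 0.4743 0.4987] 0.0578
top -0.22 67 [0.4478 0.4668 0.4864] 0.0572
top -0.21 38 [0.4656 0.4755 0.4899] 0.0414
top -0.2 43 [0.4671 0.4785 0.4933] 0.0411
top -0.19 39 [0.4697 0.4806 0.4942] 0.0413
top -0.18 37 [0.471 0.483 0.495] 0.0412
top -0.17 39 [0.4739 0.4847 0.4989] 0.0406
top -0.16 53 [0.4709 0.487  0.5069] 0.0465
top -0.15 61 [0.4696 0.4895 0.5107] 0.0459
top -0.14 59 [0.4728 0.4885 0.5108] 0.0438
top -0.13 36 [0.473  0.4844 0.5033] 0.045
side -0.25 17 [0.4856 0.4963 0.4991] 0.044
side -0.24 229 [0.4522 0.4781 0.4981] 0.0571
side -0.23 112 [0.4479 0.4628 0.4986] 0.0591
side -0.22 18 [0.4497 0.4573 0.4682] 0.0592
side -0.21 12 [0.4749 0.4824 0.4911] 0.0418
side -0.2 28 [0.4702 0.4813 0.4929] 0.0425
side -0.19 32 [0.4717 0.4831 0.4977] 0.0414
side -0.18 32 [0.4734 0.4833 0.4965] 0.0418
side -0.17 42 [0.4757 0.4958 0.5104] 0.0397
side -0.16 85 [0.4699 0.4849 0.5064] 0.0473
side -0.15 46 [0.4739 0.489  0.5114] 0.0461
side -0.14 43 [0.472  0.491  0.5115] 0.0463
side -0.13 21 [0.4763 0.4838 0.5037] 0.0432
mat side [ 0.46790172 -0.00534626  0.00313175]
```

Consistency check: the beacon axis runs from about (0.471,-0.235) to (0.494,-0.126), 111 mm long with heights matching. The mat is at (0.467,-0.0015) and the isolator axis at about (0.597,-0.239). I'll grip the lens with the tool leaning 40°, then turn it 90°.

```bash
cat >> h.py <<'E'
b=np.array([.2,.98,0]);b/=np.linalg.norm(b);lat=np.array([b[1],-b[0],0]);Z=np.array([0,0,1.])
def pose(th):  # tool leaning: th>0 points down and towards -b
    return tgt(-np.cos(th)*Z-np.sin(th)*b,lat)
G=np.array([.491,-.142,.0235]); RG=pose(np.radians(40))
TG=G+.015*RG[:,2]; PG=TG-.11*RG[:,2]
E
python3 - <<'E'
from h import *
print(TG,PG); plan(PG,RG,36)
E
```

```text
[ 0.48907202 -0.15144709  0.01200933] [ 0.50321052 -0.08216844  0.09627422]
clock 0.1 pos [0.1767 0.599  0.2261] N 36 shift [-0.827 -0.078  0.457] turn [ 0.143 -0.156  0.394] total shift0 [-20.23 -22.43   5.23]
```

```bash
cat >> h.py <<'E'
def sim(rows):
    o=arm.observe();p=np.array(o['position']);R=Ro.from_rotvec(o['ee_rot'])
    for i,r in enumerate(rows):
        p=p+R.apply(np.array(r[:3])*.025);R=R*Ro.from_rotvec(np.array(r[3:])*.1)
        if i%4==3 or i==len(rows)-1:print(i+1,p.round(3),R.as_matrix()[:,2].round(2))
E
python3 - <<'E'
from h import *
plan(PG+[0,0,.1],RG,36)
sim([[-.83,-.08,0.35,.14,-.16,.39]]*36)
plan(PG+[0,0,.1],pose(0),36)
E
```

```text
clock 0.1 pos [0.1767 0.599  0.2261] N 36 shift [-0.864 -0.099  0.351] turn [ 0.143 -0.156  0.394] total shift0 [-20.23 -22.44   1.23]
4 [0.253 0.562 0.193] [ 0.04 -0.08 -1.  ]
8 [0.323 0.512 0.167] [ 0.07 -0.16 -0.99]
12 [0.386 0.45  0.148] [ 0.08 -0.24 -0.97]
16 [0.439 0.378 0.136] [ 0.08 -0.32 -0.94]
20 [0.48  0.298 0.132] [ 0.07 -0.4  -0.91]
24 [0.508 0.212 0.136] [ 0.04 -0.47 -0.88]
28 [0.523 0.123 0.147] [ 0.   -0.54 -0.84]
32 [0.523 0.035 0.164] [-0.05 -0.59 -0.8 ]
36 [ 0.508 -0.051  0.188] [-0.11 -0.64 -0.76]
clock 0.1 pos [0.1767 0.599  0.2261] N 36 shift [-0.916 -0.106  0.033] turn [-0.     0.     0.413] total shift0 [-20.23 -22.44   1.23]
```

Emit:
carry_out(
  commands=[
    [0.7, -0.92, -0.1, 0.03, 0, 0, 0.41],
    [0.7, -0.92, -0.1, 0.03, 0, 0, 0.41],
    [0.7, -0.92, -0.1, 0.03, 0, 0, 0.41],
    [0.7, -0.92, -0.1, 0.03, 0, 0, 0.41],
    [0.7, -0.92, -0.1, 0.03, 0, 0, 0.41],
    [0.7, -0.92, -0.1, 0.03, 0, 0, 0.41],
    [0.7, -0.92, -0.1, 0.03, 0, 0, 0.41],
    [0.7, -0.92, -0.1, 0.03, 0, 0, 0.41],
  ],
)

```text
clock: 0.9
position: [0.3366, 0.5036, 0.2207]
ee_rot: [-0.956, -2.993, -0.0]
force: [0.5, -0.1, 0.6]
width: 0.701
gripper_force: 0.0
```

Emit:
carry_out(
  commands=[
    [0.7, -0.92, -0.1, 0.03, 0, 0, 0.41],
    [0.7, -0.92, -0.1, 0.03, 0, 0, 0.41],
    [0.7, -0.92, -0.1, 0.03, 0, 0, 0.41],
    [0.7, -0.92, -0.1, 0.03, 0, 0, 0.41],
    [0.7, -0.92, -0.1, 0.03, 0, 0, 0.41],
    [0.7, -0.92, -0.1, 0.03, 0, 0, 0.41],
    [0.7, -0.92, -0.1, 0.03, 0, 0, 0.41],
    [0.7, -0.92, -0.1, 0.03, 0, 0, 0.41],
  ],
)

```text
clock: 1.7
position: [0.4553, 0.3629, 0.2147]
ee_rot: [-1.432, -2.796, -0.0]
force: [-0.6, 0.2, 1.0]
width: 0.703
gripper_force: 0.0
```

Emit:
carry_out(
  commands=[
    [0.7, -0.92, -0.1, 0.03, 0, 0, 0.41],
    [0.7, -0.92, -0.1, 0.03, 0, 0, 0.41],
    [0.7, -0.92, -0.1, 0.03, 0, 0, 0.41],
    [0.7, -0.92, -0.1, 0.03, 0, 0, 0.41],
    [0.7, -0.92, -0.1, 0.03, 0, 0, 0.41],
    [0.7, -0.92, -0.1, 0.03, 0, 0, 0.41],
    [0.7, -0.92, -0.1, 0.03, 0, 0, 0.41],
    [0.7, -0.92, -0.1, 0.03, 0, 0, 0.41],
  ],
)

```text
clock: 2.5
position: [0.5224, 0.1912, 0.2087]
ee_rot: [-1.869, -2.525, -0.0]
force: [1.0, 0.1, -0.5]
width: 0.698
gripper_force: 0.0
```

Emit:
carry_out(
  commands=[
    [0.7, -0.92, -0.1, 0.03, 0, 0, 0.41],
    [0.7, -0.92, -0.1, 0.03, 0, 0, 0.41],
    [0.7, -0.92, -0.1, 0.03, 0, 0, 0.41],
    [0.7, -0.92, -0.1, 0.03, 0, 0, 0.41],
    [0.7, -0.92, -0.1, 0.03, 0, 0, 0.41],
    [0.7, -0.92, -0.1, 0.03, 0, 0, 0.41],
    [0.7, -0.92, -0.1, 0.03, 0, 0, 0.41],
    [0.7, 0, 0, 0, 0, 0, 0],
  ],
)

```text
clock: 3.3
position: [0.5326, 0.0273, 0.2036]
ee_rot: [2.215, 2.226, -0.002]
force: [-0.2, 0.2, 0.3]
width: 0.701
gripper_force: 0.0
```

```bash
python3 - <<'E'
from h import *
o=arm.observe();print(np.round(o['joints'],2),o['width'])
plan(PG+[0,0,.08],RG,8)
plan(PG+[0,0,.08],RG,12)
E
```

```text
[-0.54  0.32  0.5   1.86 -0.18  1.    0.05] 0.7010193301593337
clock 3.3 pos [0.5326 0.0273 0.2036] N 8 shift [-0.501 -0.097  0.306] turn [ 0.09  -0.868  0.247] total shift0 [-4.37 -1.2   1.1 ]
clock 3.3 pos [0.5326 0.0273 0.2036] N 12 shift [-0.332 -0.063  0.209] turn [ 0.06  -0.579  0.165] total shift0 [-4.37 -1.2   1.1 ]
```

Emit:
carry_out(
  commands=[
    [0.7, -0.5, -0.1, 0.31, 0.09, -0.87, 0.25],
    [0.7, -0.5, -0.1, 0.31, 0.09, -0.87, 0.25],
    [0.7, -0.5, -0.1, 0.31, 0.09, -0.87, 0.25],
    [0.7, -0.5, -0.1, 0.31, 0.09, -0.87, 0.25],
    [0.7, -0.5, -0.1, 0.31, 0.09, -0.87, 0.25],
    [0.7, -0.5, -0.1, 0.31, 0.09, -0.87, 0.25],
    [0.7, -0.5, -0.1, 0.31, 0.09, -0.87, 0.25],
    [0.7, -0.5, -0.1, 0.31, 0.09, -0.87, 0.25],
  ],
)

```text
clock: 4.1
position: [0.5038, -0.0776, 0.1753]
ee_rot: [2.009, 1.649, -0.734]
force: [0.4, 0.6, 0.7]
width: 0.699
gripper_force: 0.0
```

Emit:
carry_out(
  commands=[
    [0.7, 0, 0, 0, 0, 0, 0],
    [0.7, 0, 0, 0, 0, 0, 0],
  ],
)

```text
clock: 4.3
position: [0.5039, -0.0771, 0.1749]
ee_rot: [2.011, 1.654, -0.731]
force: [-0.7, -0.3, 0.8]
width: 0.7
gripper_force: 0.0
```

```bash
python3 - <<'E'
from h import *
o=arm.observe();print(np.round(o['joints'],2),o['width'],Ro.from_rotvec(o['ee_rot']).as_matrix().round(2).tolist())
plan(PG,RG,6)
E
```

```text
[-0.88  0.59  0.74  1.9   0.29  1.07 -0.54] 0.6996841234728314 [[0.15, 0.98, -0.12], [0.75, -0.19, -0.63], [-0.64, 0.0, -0.77]]
clock 4.3 pos [ 0.5039 -0.0771  0.1749] N 6 shift [0.31  0.002 0.424] turn [ 0.007 -0.002  0.009] total shift0 [1.86 0.01 2.54]
```

Emit:
carry_out(
  commands=[
    [0.7, 0.31, 0, 0.42, 0, 0, 0],
    [0.7, 0.31, 0, 0.42, 0, 0, 0],
    [0.7, 0.31, 0, 0.42, 0, 0, 0],
    [0.7, 0.31, 0, 0.42, 0, 0, 0],
    [0.7, 0.31, 0, 0.42, 0, 0, 0],
    [0.7, 0.31, 0, 0.42, 0, 0, 0.05],
    [0.7, 0, 0, 0, 0, 0, 0],
  ],
)

```text
clock: 5.0
position: [0.502, -0.0825, 0.0954]
ee_rot: [2.014, 1.646, -0.733]
force: [-0.5, -0.0, 0.7]
width: 0.7
gripper_force: 0.0
```

```bash
python3 - <<'E'
from h import *
plan(TG,RG,6)
d=snap('top','t1')
cv2.imwrite('pics/c1.png',cv2.resize(d['pixels'][205:325,290:450],(800,600),interpolation=cv2.INTER_CUBIC)[:,:,::-1])
E
```

```text
clock 5.0 pos [ 0.502  -0.0825  0.0954] N 6 shift [0.    0.006 0.727] turn [0.004 0.003 0.   ] total shift0 [0.   0.03 4.36]
```

View pics/c1.png

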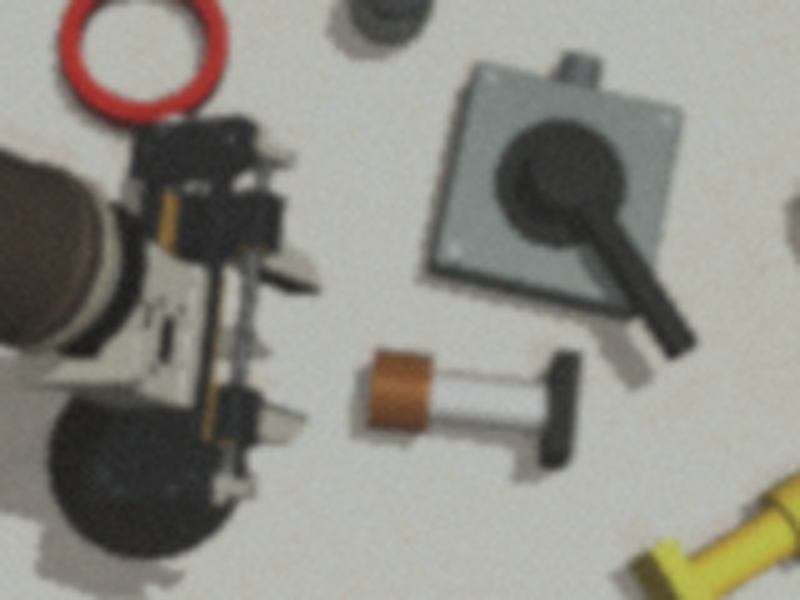

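The gripper is lined up in front of the lens, with fingertips at (315,288) and (303,425) and the lens still at (402,391). Nothing else has moved, so I'll advance.

Emit:
carry_out(
  commands=[
    [0.7, 0, 0, 0.73, 0, 0, 0],
    [0.7, 0, 0, 0.73, 0, 0, 0],
    [0.7, 0, 0, 0.73, 0, 0, 0],
    [0.7, 0, 0, 0.73, 0, 0, 0],
    [0.7, 0, 0, 0.73, 0, 0, 0],
    [0.7, 0, 0, 0.7, 0, 0, 0],
    [0.7, 0, 0, 0, 0, 0, 0],
  ],
)

```text
clock: 5.75
position: [0.4883, -0.1524, 0.0135]
ee_rot: [2.015, 1.644, -0.733]
force: [0.0, 0.6, 0.5]
width: 0.7
gripper_force: 0.0
```

```bash
python3 - <<'E'
from h import *
plan(TG,RG,1);print(arm.observe()['force'])
d=snap('side','s1')
cv2.imwrite('pics/c2.png',cv2.resize(d['pixels'][230:350,250:410],(800,600),interpolation=cv2.INTER_CUBIC)[:,:,::-1])
E
```

```text
clock 5.75 pos [ 0.4883 -0.1524  0.0135] N 1 shift [0.071 0.022 0.019] turn [ 0.022  0.02  -0.016] total shift0 [0.07 0.02 0.02]
[0.00164929 0.57161407 0.49012281]
```

View pics/c2.png

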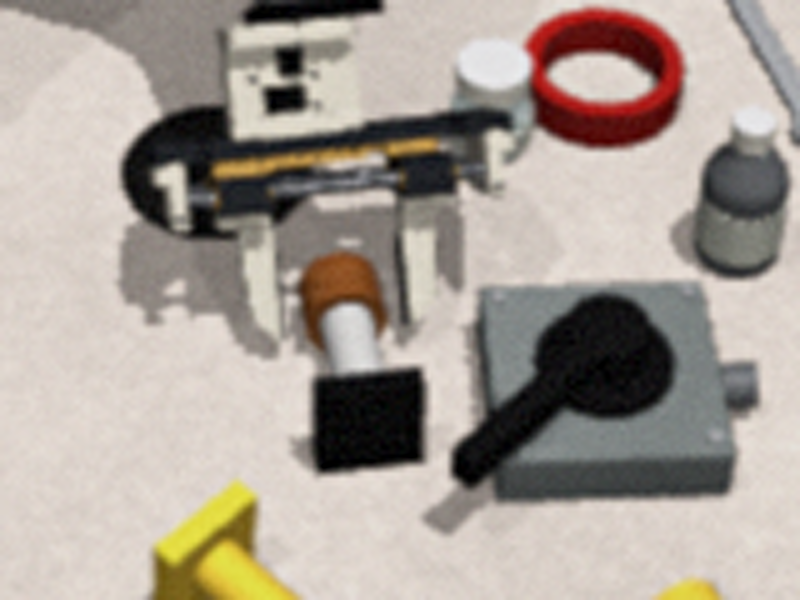

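The fingers straddle the lens at (342,300), with tips at (270,345) and (405,315) and clear of the isolator box. I'll close firmly.

Emit:
carry_out(
  commands=[
    [0.4, 0, 0, 0, 0, 0, 0],
    [0.4, 0, 0, 0, 0, 0, 0],
    [0.4, 0, 0, 0, 0, 0, 0],
    [0.3, 0, 0, 0, 0, 0, 0],
    [0.3, 0, 0, 0, 0, 0, 0],
    [0.3, 0, 0, 0, 0, 0, 0],
  ],
  squeeze=40,
)

```text
clock: 6.4
position: [0.49, -0.1503, 0.014]
ee_rot: [2.014, 1.647, -0.728]
force: [-0.3, 5.0, 5.2]
width: 0.469
gripper_force: 40.0
```

Emit:
carry_out(
  commands=[
    [0.3, -0.3, 0, -0.36, 0, 0, 0],
    [0.3, -0.6, 0, -0.72, 0, 0, 0],
    [0.3, -0.6, 0, -0.72, 0, 0, 0],
    [0.3, -0.6, 0, -0.72, 0, 0, 0],
    [0.3, -0.6, 0, -0.72, 0, 0, 0],
    [0.3, -0.6, 0, -0.72, 0, 0, 0],
    [0.3, -0.6, 0, -0.72, 0, 0, 0],
    [0.3, -0.6, 0, -0.72, 0, 0, 0],
  ],
)

```text
clock: 7.2
position: [0.488, -0.1504, 0.1908]
ee_rot: [2.016, 1.646, -0.73]
force: [0.1, 0.2, -2.6]
width: 0.47
gripper_force: 40.0
```

Emit:
carry_out(
  commands=[
    [0.3, 0, 0, 0, 0, 0.98, 0],
    [0.3, 0, 0, 0, 0, 0.98, 0],
    [0.3, 0, 0, 0, 0, 0.98, 0],
    [0.3, 0, 0, 0, 0, 0.98, 0],
    [0.3, 0, 0, 0, 0, 0.98, 0],
    [0.3, 0, 0, 0, 0, 0.98, 0],
    [0.3, 0, 0, 0, 0, 0.98, 0],
    [0.3, 0, 0, 0, 0, 0.98, 0],
  ],
)

```text
clock: 8.0
position: [0.4881, -0.1503, 0.1904]
ee_rot: [-2.388, -1.955, -0.112]
force: [-0.3, 0.5, -3.4]
width: 0.472
gripper_force: 40.0
```

Emit:
carry_out(
  commands=[
    [0.3, 0, 0, 0, 0, 0.98, 0],
    [0.3, 0, 0, 0, 0, 0.98, 0],
    [0.3, 0, 0, 0, 0, 0.98, 0],
    [0.3, 0, 0, 0, 0, 0.98, 0],
    [0.3, 0, 0, 0, 0, 0.98, 0],
    [0.3, 0, 0, 0, 0, 0.98, 0],
    [0.3, 0, 0, 0, 0, 0.98, 0],
    [0.3, 0, 0, 0, 0, 0.95, 0],
  ],
)

```text
clock: 8.8
position: [0.4882, -0.1512, 0.19]
ee_rot: [-1.896, -1.553, -0.885]
force: [0.5, -0.5, -3.6]
width: 0.472
gripper_force: 40.0
```

Emit:
carry_out(
  commands=[
    [0.3, 0, 0, 0, 0, 0, 0],
    [0.3, 0, 0, 0, 0, 0, 0],
    [0.3, 0, 0, 0, 0, 0, 0],
  ],
)

```text
clock: 9.1
position: [0.489, -0.1496, 0.1902]
ee_rot: [-1.897, -1.558, -0.88]
force: [0.5, 0.7, -3.2]
width: 0.471
gripper_force: 40.0
```

```bash
python3 - <<'E'
from h import *
o=arm.observe();print(np.round(o['joints'],2),o['width'],o['gripper_force'])
RF=pose(np.radians(-50)); plan(np.array(o['position']),RF,1)
d=snap('side','s2');t=snap('top','t2')
a=cv2.resize(d['pixels'][150:350,230:430],(400,400),interpolation=cv2.INTER_CUBIC);c=cv2.resize(t['pixels'][200:320,300:420],(400,400),interpolation=cv2.INTER_CUBIC)
cv2.imwrite('pics/c3.png',np.hstack([a,c])[:,:,::-1])
E
```

```text
[ 0.44  0.6   0.36  1.81 -0.88  1.47  1.03] 0.47071000742407204 39.9703449010849
clock 9.1 pos [ 0.489  -0.1496  0.1902] N 1 shift [0. 0. 0.] turn [0.006 0.083 0.061] total shift0 [0. 0. 0.]
```

View pics/c3.png

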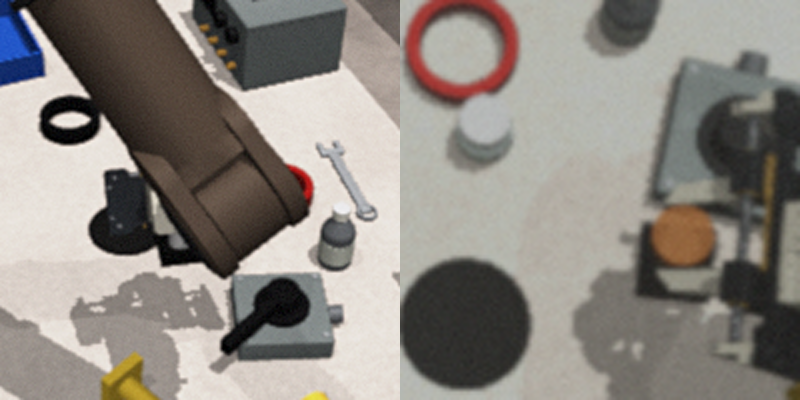

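The beacon is held upright: lens at (682,235) in the right panel, base below it, and the side view is blocked by the arm. I'll measure its tilt from the range data.

```bash
cat >> h.py <<'E'
def lens(f):
    d=load(f);P=cloud(d);hsv=cv2.cvtColor(d['pixels'],cv2.COLOR_RGB2HSV)
    v,u=np.mgrid[0:480,0:640]
    m=(hsv[...,0]<20)&(hsv[...,1]>110)&(hsv[...,2]>70)&(u>300)&(u<450)&(v>200)&(v<330)
    n,l,st,cc=cv2.connectedComponentsWithStats(m.astype(np.uint8));k=1+st[1:,4].argmax();m=l==k;print('px',st[k],cc[k])
    X=P[m];zm=np.median(X[:,2]);X=X[abs(X[:,2]-zm)<.01]
    for _ in range(3):
        A=np.c_[X[:,:2]-X[:,:2].mean(0),np.ones(len(X))];s=np.linalg.lstsq(A,X[:,2],rcond=None)[0];r=X[:,2]-A@s;X=X[abs(r)<2.5*r.std()]
    n_=np.array([-s[0],-s[1],1]);print('lens top',len(X),'c',X.mean(0).round(4),'normal',n_.round(3),'ext',np.ptp(X,0).round(3),'sig',(r.std()/.011/len(X)**.5).round(3))
    print('circle centre from centroid px',ray(d,*cc[k],zm).round(4)); return d,P
E
python3 - <<'E'
from h import *
d,P=lens('t2')
# base top: dark pixels around below lens
v,u=np.mgrid[0:480,0:640]
m=(u>368)&(u<400)&(v>262)&(v<295)&(d['pixels'].max(2)<70)&(P[...,2]>.05)&(P[...,2]<.14)
X=P[m];print(len(X),X.mean(0),np.percentile(X,[5,95],0).round(4),np.median(X[:,2]))
o=arm.observe();R=Ro.from_rotvec(o['ee_rot']).as_matrix();print('grasp pt',np.array(o['position'])-.019*R[:,2],R.round(3).tolist())
E
```

```text
px [302 201  33  29 314] [318.         215.00318471]
lens top 296 c [ 0.6926 -0.0155  0.0261] normal [0.005 0.004 1.   ] ext [0.084 0.092 0.015] sig 0.016
circle centre from centroid px [ 0.6932 -0.0154  0.0259]
136 [ 0.47683835 -0.14810212  0.11614818] [[ 0.4569 -0.1785  0.109 ]
 [ 0.5064 -0.1346  0.1211]] 0.11687166442530997
grasp pt [ 0.48630063 -0.16347525  0.20277896] [[0.123, 0.981, 0.153], [0.637, -0.196, 0.746], [0.761, 0.006, -0.649]]
```

```bash
sed -i 's/(u>300)&(u<450)&(v>200)&(v<330)/(np.hypot(P[...,0]-.65,P[...,1])>.12)\&(np.hypot(P[...,0]-.69,P[...,1]+.0155)>.08)\&(u>300)\&(u<450)\&(v>200)\&(v<330)/' h.py; python3 - <<'E'
from h import *
d,P=lens('t2')
E
```

```text
px [375 262  19  18 279] [384.37634409 270.45878136]
lens top 264 c [ 0.4875 -0.1571  0.2138] normal [0.033 0.031 1.   ] ext [0.042 0.041 0.011] sig 0.012
circle centre from centroid px [ 0.4873 -0.1564  0.2137]
```

```bash
cat >> h.py <<'E'
M=np.array([.467,-.0015,.003])
E
python3 - <<'E'
from h import *
o=arm.observe();p=np.array(o['position']);R=Ro.from_rotvec(o['ee_rot']).as_matrix()
c=np.array([.4873,-.1568,.2137]); ct=R.T@(c-p)
RF=R@Ro.from_rotvec([0,.05,0]).as_matrix()
tc=M+[0,0,.11]; T=tc-RF@ct
print('ct',ct.round(4),'T',T.round(4)); np.save('ct.npy',ct);np.save('RF.npy',RF);np.save('T.npy',T)
plan(T+[0,0,.06],RF,8)
E
```

```text
ct [ 0.0127 -0.0003 -0.021 ] T [0.4691 0.0071 0.0902]
clock 9.2 pos [ 0.4892 -0.1493  0.1905] N 8 shift [ 0.317 -0.253  0.706] turn [-0.     0.062  0.   ] total shift0 [ 2.66 -2.02  5.59]
```

Emit:
carry_out(
  commands=[
    [0.3, 0.32, -0.25, 0.71, 0, 0.06, 0],
    [0.3, 0.32, -0.25, 0.71, 0, 0.06, 0],
    [0.3, 0.32, -0.25, 0.71, 0, 0.06, 0],
    [0.3, 0.32, -0.25, 0.71, 0, 0.06, 0],
    [0.3, 0.32, -0.25, 0.71, 0, 0.06, 0],
    [0.3, 0.32, -0.25, 0.71, 0, 0.06, 0],
    [0.3, 0.32, -0.25, 0.71, 0, 0.07, 0],
    [0.3, 0.32, -0.25, 0.71, 0, 0.07, 0],
  ],
)

```text
clock: 10.0
position: [0.4698, 0.0086, 0.1499]
ee_rot: [-1.86, -1.529, -0.922]
force: [-0.4, 0.5, -2.5]
width: 0.473
gripper_force: 40.0
```

Emit:
carry_out(
  commands=[
    [0.3, 0, 0, 0, 0, 0, 0],
    [0.3, 0, 0, 0, 0, 0, 0],
    [0.3, 0, 0, 0, 0, 0, 0],
  ],
)

```text
clock: 10.3
position: [0.4703, 0.0066, 0.1498]
ee_rot: [-1.861, -1.528, -0.922]
force: [-0.7, -0.2, -2.0]
width: 0.471
gripper_force: 40.0
```

```bash
python3 - <<'E'
from h import *
snap('top','t3');s=snap('side','s3')
d,P=lens('t3')
o=arm.observe();p=np.array(o['position']);R=Ro.from_rotvec(o['ee_rot']).as_matrix()
print('pred lens',p+R@np.load('ct.npy'))
plan(np.load('T.npy')+[0,0,.005],np.load('RF.npy'),6)
a=cv2.resize(s['pixels'][170:330,220:380],(400,400),interpolation=cv2.INTER_CUBIC);c=cv2.resize(d['pixels'][240:340,270:370],(400,400),interpolation=cv2.INTER_CUBIC)
cv2.imwrite('pics/c4.png',np.hstack([a,c])[:,:,::-1])
E
```

```text
px [310 278  19  17 269] [319.27881041 286.00371747]
lens top 253 c [ 0.4687 -0.0029  0.1727] normal [0.004 0.024 1.   ] ext [0.041 0.042 0.01 ] sig 0.011
circle centre from centroid px [ 0.4686 -0.0025  0.1725]
pred lens [ 0.46813974 -0.00220726  0.17242309]
clock 10.4 pos [0.4703 0.0064 0.1496] N 6 shift [-0.286 -0.01   0.224] turn [ 0.003 -0.001 -0.003] total shift0 [-1.71 -0.06  1.34]
```

View pics/c4.png

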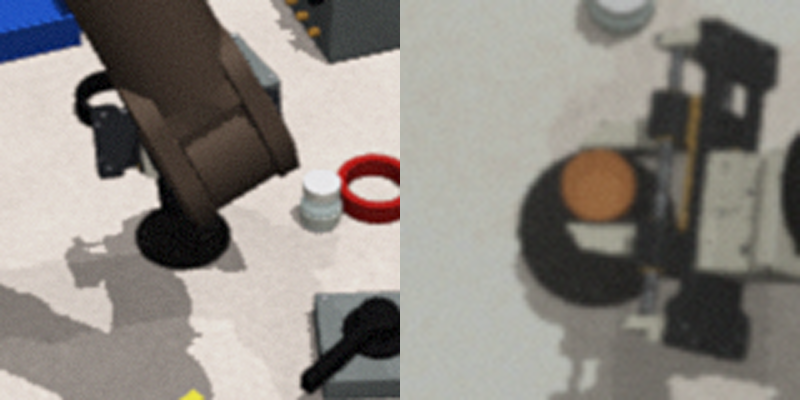

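The lens at (598,186) sits over the mat in the right panel, and the side view is blocked again. The measured lens agrees with the prediction to 1 mm. Lowering.

Emit:
carry_out(
  commands=[
    [0.3, -0.28, -0.01, 0.22, 0, 0, 0],
    [0.3, -0.28, -0.01, 0.22, 0, 0, 0],
    [0.3, -0.28, -0.01, 0.22, 0, 0, 0],
    [0.3, -0.28, -0.01, 0.22, 0, 0, 0],
    [0.3, -0.28, -0.01, 0.22, 0, 0, 0],
    [0.3, -0.28, -0.01, 0.22, 0, 0, 0],
    [0.3, 0, 0, 0, 0, 0, 0],
  ],
)

```text
clock: 11.1
position: [0.4682, 0.0083, 0.0947]
ee_rot: [-1.861, -1.524, -0.92]
force: [-0.1, -0.6, -3.0]
width: 0.472
gripper_force: 40.0
```

Emit:
carry_out(
  commands=[
    [0.3, -0.03, 0, 0.024, 0, 0, 0],
    [0.3, -0.03, 0, 0.024, 0, 0, 0],
    [0.3, 0, 0, 0, 0, 0, 0],
  ],
)

```text
clock: 11.4
position: [0.4688, 0.0081, 0.0942]
ee_rot: [-1.861, -1.526, -0.922]
force: [0.0, -1.0, -2.4]
width: 0.47
gripper_force: 40.0
```

Emit:
carry_out(
  commands=[
    [0.3, -0.03, 0, 0.024, 0, 0, 0],
    [0.3, -0.03, 0, 0.024, 0, 0, 0],
    [0.3, 0, 0, 0, 0, 0, 0],
  ],
)

```text
clock: 11.7
position: [0.4687, 0.0082, 0.0921]
ee_rot: [-1.861, -1.526, -0.922]
force: [0.0, 1.0, -3.3]
width: 0.474
gripper_force: 40.0
```

```bash
python3 - <<'E'
from h import *
o=arm.observe();p=np.array(o['position']);R=Ro.from_rotvec(o['ee_rot']).as_matrix()
print('pred lens',p+R@np.load('ct.npy'),o['force'],o['clock'])
E
```

```text
pred lens [ 4.66553995e-01 -4.64447286e-04  1.14903371e-01] [ 0.02698353  0.97869522 -3.26944845] 11.7
```

Still about 2 mm above the mat; continuing down.

Emit:
carry_out(
  commands=[
    [0.3, -0.03, 0, 0.024, 0, 0, 0],
    [0.3, -0.03, 0, 0.024, 0, 0, 0],
    [0.3, 0, 0, 0, 0, 0, 0],
  ],
)

```text
clock: 12.0
position: [0.4686, 0.0082, 0.09]
ee_rot: [-1.861, -1.525, -0.921]
force: [-0.0, 0.7, -2.4]
width: 0.474
gripper_force: 40.0
```

Emit:
carry_out(
  commands=[
    [0.3, -0.03, 0, 0.024, 0, 0, 0],
    [0.3, -0.02, 0, 0.016, 0, 0, 0],
    [0.3, 0, 0, 0, 0, 0, 0],
  ],
)

```text
clock: 12.3
position: [0.4687, 0.0084, 0.089]
ee_rot: [-1.86, -1.525, -0.923]
force: [-1.7, -2.1, 4.2]
width: 0.47
gripper_force: 40.0
```

Emit:
carry_out(
  commands=[
    [0.45, 0, 0, 0, 0, 0, 0],
    [0.45, 0, 0, 0, 0, 0, 0],
    [0.5, 0, 0, 0, 0, 0, 0],
    [0.55, 0, 0, 0, 0, 0, 0],
    [0.65, 0, 0, 0, 0, 0, 0],
    [0.75, 0, 0, 0, 0, 0, 0],
    [0.75, 0, 0, 0, 0, 0, 0],
  ],
  squeeze=4,
)

```text
clock: 13.0
position: [0.4687, 0.0083, 0.0885]
ee_rot: [-1.861, -1.526, -0.922]
force: [-0.4, -0.5, 0.0]
width: 0.73
gripper_force: 0.0
```

```bash
python3 - <<'E'
from h import *
snap('top','t4')
d,P=lens('t4');o=arm.observe();print(o['force'],o['width'],o['gripper_force'])
E
```

```text
px [311 282  18  19 255] [319.25098039 290.85098039]
lens top 236 c [ 0.4663 -0.0026  0.1117] normal [ 0.014 -0.002  1.   ] ext [0.042 0.043 0.011] sig 0.013
circle centre from centroid px [ 0.4662 -0.0023  0.1115]
[ 0.12556898 -0.68965862  1.16666839] 0.7452727138304888 0.0
```

The beacon stands released at (0.466,-0.002), upright. I'll back off along the tool axis and locate the yellow look-alikes near where the push starts.

Emit:
carry_out(
  commands=[
    [0.75, 0, 0, -0.4, 0, 0, 0],
    [0.75, 0, 0, -0.8, 0, 0, 0],
    [0.75, 0, 0, -1, 0, 0, 0],
    [0.75, 0, 0, -1, 0, 0, 0],
    [0.75, 0, 0, -1, 0, 0, 0],
    [0.5, 0, 0, -1, 0, 0, 0],
    [0.0, 0, 0, 0, 0, 0, 0],
  ],
)

```text
clock: 13.75
position: [0.4482, -0.0967, 0.1691]
ee_rot: [-1.867, -1.526, -0.923]
force: [0.4, 0.7, -0.3]
width: 0.624
gripper_force: 0.0
```

```bash
cat >> h.py <<'E'
S=np.array([.52,-.335,.045]);RD=pose(0)
E
python3 - <<'E'
from h import *
d=load('t0');P=cloud(d);hsv=cv2.cvtColor(d['pixels'],cv2.COLOR_RGB2HSV)
m=(hsv[...,0]>22)&(hsv[...,0]<35)&(hsv[...,1]>140)
n,l,st,cc=cv2.connectedComponentsWithStats(m.astype(np.uint8))
for k in range(1,n):
    if st[k,4]>80:
        X=P[l==k];print(cc[k].round(),np.percentile(X,[2,98],0).round(3).tolist()); Y=X[(abs(X[:,0]-.52)<.04)];print(len(Y),Y[:,1].max() if len(Y) else None, 'near S',np.hypot(*(X[:,:2]-S[:2]).T).min())
plan(S+[0,0,.14],RD,12)
plan(S+[0,0,.14],RD,16)
E
```

```text
[473. 245.] [[0.553, -0.485, 0.028], [0.597, -0.382, 0.058]]
58 -0.38123922005667554 near S 0.05839024647434466
[441. 314.] [[0.352, -0.369, 0.03], [0.424, -0.267, 0.058]]
0 None near S 0.09278413827186802
clock 13.75 pos [ 0.4482 -0.0967  0.1691] N 12 shift [-0.64   0.393 -0.406] turn [ 0.006 -0.761  0.001] total shift0 [-4.87  4.74 -7.3 ]
clock 13.75 pos [ 0.4482 -0.0967  0.1691] N 16 shift [-0.483  0.295 -0.3  ] turn [ 0.004 -0.571  0.001] total shift0 [-4.87  4.74 -7.3 ]
```

Emit:
carry_out(
  commands=[
    [0, -0.48, 0.3, -0.3, 0, -0.57, 0],
    [0, -0.48, 0.3, -0.3, 0, -0.57, 0],
    [0, -0.48, 0.3, -0.3, 0, -0.57, 0],
    [0, -0.48, 0.3, -0.3, 0, -0.57, 0],
    [0, -0.48, 0.3, -0.3, 0, -0.57, 0],
    [0, -0.48, 0.3, -0.3, 0, -0.57, 0],
    [0, -0.48, 0.3, -0.3, 0, -0.57, 0],
    [0, -0.48, 0.3, -0.3, 0, -0.57, 0],
  ],
)

```text
clock: 14.55
position: [0.486, -0.2141, 0.1504]
ee_rot: [-2.175, -1.784, -0.509]
force: [-1.2, 0.3, 0.2]
width: 0.008
gripper_force: 0.0
```

Emit:
carry_out(
  commands=[
    [0, -0.48, 0.3, -0.3, 0, -0.57, 0],
    [0, -0.48, 0.3, -0.3, 0, -0.57, 0],
    [0, -0.48, 0.3, -0.3, 0, -0.57, 0],
    [0, -0.48, 0.3, -0.3, 0, -0.57, 0],
    [0, -0.48, 0.3, -0.3, 0, -0.57, 0],
    [0, -0.48, 0.3, -0.3, 0, -0.57, 0],
    [0, -0.48, 0.3, -0.3, 0, -0.57, 0],
    [0, -0.48, 0.3, -0.3, 0, -0.57, 0],
  ],
)

```text
clock: 15.35
position: [0.5238, -0.3308, 0.1843]
ee_rot: [2.427, 1.988, 0.006]
force: [-0.5, -0.3, 0.1]
width: 0.002
gripper_force: 0.0
```

Emit:
carry_out(
  commands=[
    [0, 0, 0, 0, 0, 0, 0],
    [0, 0, 0, 0, 0, 0, 0],
  ],
)

```text
clock: 15.55
position: [0.523, -0.3294, 0.1834]
ee_rot: [2.429, 1.991, 0.011]
force: [-0.4, 0.1, 0.4]
width: 0.005
gripper_force: 0.0
```

```bash
python3 - <<'E'
from h import *
snap('top','t5');lens('t5');o=arm.observe();print(o['width'],np.round(o['joints'],2))
plan(S,RD,8)
E
```

```text
px [311 282  17  18 249] [319.1686747  290.86345382]
lens top 234 c [ 0.4663 -0.0024  0.1116] normal [ 0.007 -0.023  1.   ] ext [0.044 0.041 0.012] sig 0.015
circle centre from centroid px [ 0.4661 -0.0021  0.1116]
0.003526140269168372 [ 0.04  0.52  0.66  1.69 -0.36  1.06  0.62]
clock 15.6 pos [ 0.5224 -0.3296  0.1832] N 8 shift [-0.031 -0.008  0.691] turn [ 0.005 -0.007  0.003] total shift0 [-0.26 -0.07  5.52]
```

Emit:
carry_out(
  commands=[
    [0, -0.03, -0.01, 0.69, 0, 0, 0],
    [0, -0.03, -0.01, 0.69, 0, 0, 0],
    [0, -0.03, -0.01, 0.69, 0, 0, 0],
    [0, -0.03, -0.01, 0.69, 0, 0, 0],
    [0, -0.03, -0.01, 0.69, 0, 0, 0],
    [0, -0.03, -0.01, 0.69, 0, 0, 0],
    [0, -0.03, -0.01, 0.69, 0, 0, 0],
    [0, -0.03, -0.01, 0.66, 0, 0, 0],
  ],
)

```text
clock: 16.4
position: [0.5192, -0.3353, 0.045]
ee_rot: [-2.432, -1.988, -0.01]
force: [-0.2, 0.6, 0.4]
width: 0.007
gripper_force: 0.0
```

Emit:
carry_out(
  commands=[
    [0, 0.2, -0.04, 0, 0, 0, 0],
    [0, 0.4, -0.08, 0, 0, 0, 0],
    [0, 0.4, -0.08, 0, 0, 0, 0],
    [0, 0.4, -0.08, 0, 0, 0, 0],
    [0, 0.4, -0.08, 0, 0, 0, 0],
    [0, 0.4, -0.08, 0, 0, 0, 0],
    [0, 0.4, -0.08, 0, 0, 0, 0],
  ],
)

```text
clock: 17.1
position: [0.5195, -0.27, 0.0473]
ee_rot: [2.43, 1.987, 0.008]
force: [-4.0, -5.6, 0.5]
width: 0.006
gripper_force: 2.9
```

Contact with the lever at about 7 N, as expected. Pushing on.

Emit:
carry_out(
  commands=[
    [0, 0.4, -0.08, 0, 0, 0, 0],
    [0, 0.4, -0.08, 0, 0, 0, 0],
    [0, 0.4, -0.08, 0, 0, 0, 0],
    [0, 0.4, -0.08, 0, 0, 0, 0],
    [0, 0.4, -0.08, 0, 0, 0, 0],
    [0, 0.4, -0.08, 0, 0, 0, 0],
  ],
)

```text
clock: 17.7
position: [0.5203, -0.2061, 0.0466]
ee_rot: [-2.43, -1.99, -0.011]
force: [-0.2, 0.5, -0.9]
width: 0.002
gripper_force: 0.0
```

Emit:
carry_out(
  commands=[
    [0, 0.4, -0.08, 0, 0, 0, 0],
    [0, 0.4, -0.08, 0, 0, 0, 0],
    [0, 0.2, -0.04, 0, 0, 0, 0],
    [0, 0, 0, 0, 0, 0, 0],
    [0, 0, 0, 0, 0, 0, 0],
  ],
)

```text
clock: 18.2
position: [0.5202, -0.1827, 0.0467]
ee_rot: [2.431, 1.989, 0.009]
force: [0.2, -0.4, 0.6]
width: 0.005
gripper_force: 0.0
```

```bash
python3 - <<'E'
from h import *
d=snap('top','t6')
cv2.imwrite('pics/c6.png',cv2.resize(d['pixels'][205:325,290:450],(800,600),interpolation=cv2.INTER_CUBIC)[:,:,::-1])
E
```

```text
(no output)
```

View pics/c6.png

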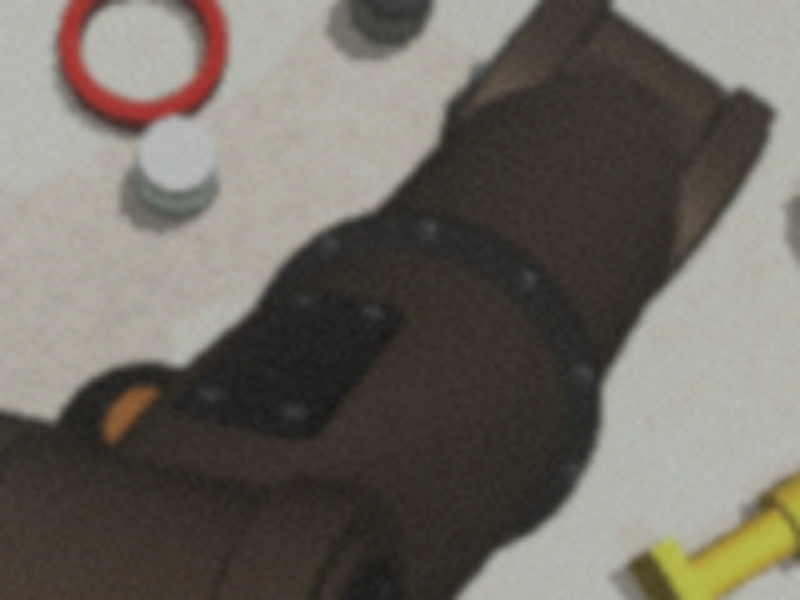

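The arm hides the lever, but the beacon lens is visible at (130,412) and the push force has dropped to zero, so the lever has snapped over. Retracting back and up.

Emit:
carry_out(
  commands=[
    [0, -0.3, 0.06, 0, 0, 0, 0],
    [0, -0.3, 0.06, -0.8, 0, 0, 0],
    [0, -0.5, 0.1, -0.9, 0, 0, 0],
    [0, -0.9, 0.2, -0.9, 0, 0, 0],
    [0, -0.9, 0.2, -0.9, 0, 0, 0],
    [0, -0.9, 0.2, -0.9, 0, 0, 0],
    [0, -0.9, 0.2, -0.9, 0, 0, 0],
    [0, -0.9, 0.2, -0.9, 0, 0, 0],
  ],
)

```text
clock: 19.05
position: [0.5209, -0.3283, 0.2022]
ee_rot: [2.432, 1.988, 0.009]
force: [-0.8, -0.2, -0.7]
width: 0.01
gripper_force: 0.0
```

Emit:
carry_out(
  commands=[
    [0, -0.9, 0.2, -0.5, 0, 0, 0],
    [0, -0.9, 0.2, -0.5, 0, 0, 0],
    [0, -0.9, 0.2, 0, 0, 0, 0],
    [0, -0.9, 0.2, 0, 0, 0, 0],
    [0, 0, 0, 0, 0, 0, 0],
    [0, 0, 0, 0, 0, 0, 0],
  ],
)

```text
clock: 19.65
position: [0.5223, -0.4196, 0.2255]
ee_rot: [-2.433, -1.987, -0.009]
force: [-0.3, 0.2, -1.2]
width: 0.006
gripper_force: 0.0
```

```bash
python3 - <<'E'
from h import *
d=snap('top','t7');lens('t7')
cv2.imwrite('pics/c7.png',d['pixels'][:,:,::-1])
P=cloud(d);C=np.array([.597,-.239])
m=(np.hypot(P[...,0]-C[0],P[...,1]-C[1])>.05)&(np.hypot(P[...,0]-C[0],P[...,1]-C[1])<.12)&(P[...,2]>.052)&(P[...,2]<.08)
X=P[m];a=np.degrees(np.arctan2(X[:,1]-C[1],X[:,0]-C[0]))%360;print(len(X),np.percentile(a,[10,50,90]),'q about',np.radians(207.5-np.median(a)))
E
```

```text
px [311 282  17  18 246] [319.11382114 290.88211382]
lens top 227 c [ 0.4662 -0.0022  0.1118] normal [-0.009  0.031  1.   ] ext [0.043 0.041 0.01 ] sig 0.013
circle centre from centroid px [ 0.4661 -0.0019  0.1118]
151 [112.36112682 117.2781219  121.88243993] q about 1.5746688302345666
```

View pics/c7.png

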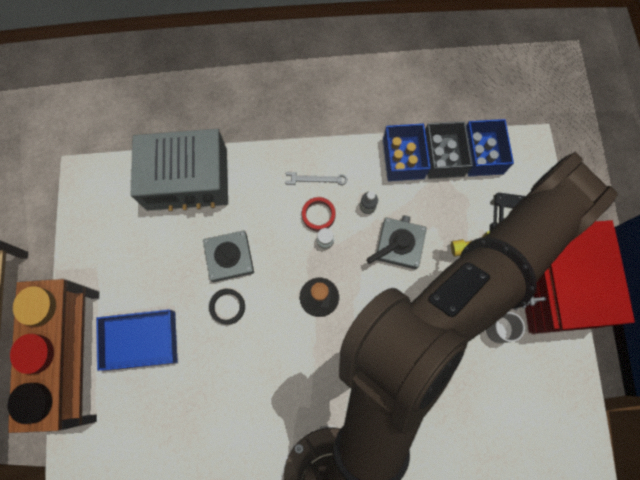

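The lever now points front left, with its tip at (368,262) and q≈1.57. The beacon stands in the middle of the mat at (319,292), and nothing else has moved.

```bash
python3 -c "
from h import *
print(arm.sign_off())"
```

```text
the job is handed in; nothing more can be done
None
```

I stood the beacon upright in the middle of the mat and let go of it, then threw the isolator's lever to its on stop (measured at about 1.57 rad); nothing else on the bench appeared moved in the last picture, and I handed the job in (no verdict came back).

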